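# Seat the shaker platform on its locating pins and latch it

### The job

The platform of the small orbital shaker has been laid back askew and is riding on top of its two locating pins. With the fingertips, nudge it sideways until both holes drop over the pins and it lies flat and fully home on the carriage, then push the swing latch by its knob all the way round over the platform's edge. Do not lift the platform, and leave the petri dishes and the small bottle where they are.

Things in the scene. Friction and masses are not known exactly. Their poses are not given: they have to be found in the camera images.
- shaker: Fixed orbital shaker: white housing 124 x 148 mm (x, y) under an aluminium carriage 120 x 144 mm with a flat top 60 mm above the worktop; an ear at its right side carries the latch. Origin on the worktop under its middle; x to its rear (away from the robot, turned up to 0.25 rad), y to its left, z up. The front panel's parts stand out to 68 mm from the middle, all below 35 mm height.
- platform: Loose aluminium plate 130 x 160 x 5 mm (x, y, z), 0.3 kg, black ribbed mat on top. Origin: centre of its underside, x to its rear, y left. Home: 60 mm above the shaker's origin, axes parallel, overhanging the carriage by 5 mm (x) and 8 mm (y). At the start 15-23 mm too far front, from 9 mm right to 20 mm left, turned up to 0.15 rad, rear propped on the pin tips (tilt 5 deg). Slides at 2-5 N.
- hole_left (a point): Centre, at the underside, of the platform's round hole (10.5 mm diameter, through); 25 mm behind and 55 mm left of the platform's origin. It belongs over pin_left.
- hole_right (a point): Centre, at the underside, of the platform's slotted hole (10.5 mm in x, 14.5 mm in y, through); 25 mm behind and 55 mm right of the platform's origin. It belongs over pin_right.
- front_left (a point): Front left corner of the platform, at the underside (65 mm in front and 80 mm left of its origin).
- front_right (a point): Front right corner of the platform, at the underside (65 mm in front and 80 mm right of its origin).
- pin_left (a point): Tip of the left locating pin, fixed on the carriage 25 mm behind and 55 mm left of the shaker's middle. Pins are steel, 8 mm in diameter, 7 mm high, the upper 4 mm a round (hemispherical) nose; their tips stand 2 mm proud of the platform when it is home.
- pin_right (a point): Tip of the right locating pin, 25 mm behind and 55 mm right of the shaker's middle; like the left one.
- latch_pivot (a point): Pivot of the swing latch on top of the ear, 5 mm in front and 104 mm right of the shaker's middle, 60 mm above the worktop; its round hub is 18 mm in diameter and ends 77 mm above the worktop.
- latch_knob (a point): Middle of the latch's upright black knob (13 mm diameter, from 70.5 to 92.5 mm above the worktop), 45 mm from the pivot on a flat steel arm 14 mm wide with its underside 66.5 mm above the worktop. The arm clears the top of the platform by 1.5 mm when that is home, and strikes its edge when it is not.
- latch (a joint): Angle of the swing latch about its upright pivot, rad. 0: the arm points straight out to the shaker's right. It grows as the arm swings clockwise seen from above (round by the shaker's front, then in over the platform) to a stop at 3.14, where the arm points straight left, its end over the platform. It starts between 0.2 and 0.6, stays where it is left, and takes about 1 N at the knob.
- dish_0: Petri dish, 60 mm diameter, 14 mm high, on the worktop left of the shaker; leave it. Origin at the centre of its underside.
- dish_1: Petri dish, 60 mm diameter, 14 mm high, on the worktop left of the shaker; leave it. Origin at the centre of its underside.
- oil_bottle: Small brown bottle with a black cap, 26 mm diameter, 60 mm high, standing right of the shaker; leave it. Origin at the centre of its underside.

How it is judged:
By the outcome, as a careful person would: the job done as asked, in the order asked, and still so for the second after the job is handed in, with the robot touching nothing.
It also fails if it takes over 67 s, if anything falls off the work surface, if the arm or the gripper's body presses on something with over 40 N, if the wrist force passes 120 N, or if a joint passes its speed limit or range.

### The arm

A 6-joint arm with a two-finger parallel gripper is mounted at the origin on a cart in front of the work surface, level with it; the furniture and walls round the work are solid. World frame = base frame: x ahead of the robot, y to its left, z up, the work surface at z = 0. Lengths are in m, angles in degrees, forces in N, time in s.
With the tool pointing down it reaches from about 0.25 to 0.725 m from the base axis. Payload 9.7 kg.
Tool frame: the origin (TCP) lies between the finger pads; the fingertips stand 19 mm ahead of it and the grasp point (between the pads) is the TCP; z points along the fingers, y is the line along which they close (so a half turn about z gives the same grasp; the last joint's range is limited). The gripper opens to 85 mm and grips with 20 to 120 N. Pads are 22 mm wide; open, the fingers measure 114 mm over their backs; the gripper's body (76 mm by 85 mm) begins 54 mm behind the grasp point. The pads swing forward as they close: fully open they stand 13 mm farther back than shut.
Start: joints at [-73.682, 4.979, 10.078, 95.1, 0, 90], TCP at [0.155, -0.528, 0.25] pointing down, gripper open.
Joint ranges: [-179.16, 179.16], [-48.56, 103.87], [-65.8, 70.77], [-126.05, 130.52], [-82.76, 87.17], [-180, 180]. Speed limits (degrees/s): [127.2, 127.2, 147.25, 180, 180, 180].

### API

Orientations are given as [roll, pitch, yaw] about the fixed x, y, z axes, in that order (R = Rz(yaw) Ry(pitch) Rx(roll)).
In Python, from workcell import telemetry, camera, calibration, workorder gives the robot as it stands.
- The arm moves only by the tool play_rows, never from a script. Its argument "increments" is a list of rows, each a list of 3 entries, a list of its own where there are three numbers: the shift along the tool's x, y, z in mm, then the turn, a rotation vector about the tool's x, y, z in degrees, then the closure, from 0 (fully open) to 1 (shut). In form: [[[x, y, z], [ax, ay, az], jaw], ...]. A call has 1 to 20 rows; each row is the pose to reach, as a shift and turn from the pose commanded when the call began, along the tool's axes at that moment; what a row does not reach only later rows make up. A row lasts 1/10 s, in which the tool goes at most 50 mm and 8.59 degrees, less where a joint would pass 70% of its speed; a pose out of reach is approached as far as the arm can. A call with a gripper value outside its range is refused whole. The fingers move at their own pace and stop on an object; "grip_force" is the grip in N (left out, the last holds). Time passes only in rows, so rows that repeat a pose let the fingers close. It gives the time, the measured TCP pose, the force, the opening and the grip force at its end, in the units of the state.
- telemetry.get_obs(): the state, without advancing time (a new reading comes with each control period).
- camera(name): name is "side" or "top"; returns (picture, depth): 480x640x3 uint8, red, green, blue; 480x640 float32, m along the optical axis (not along the pixel's ray), 0 where there is no reading.
- calibration(name): a dict with "vertical_fov" (degrees; the focal length in pixels is half the picture's height over the tangent of half this angle, whatever the lens; pixels are square), "cx", "cy" (the principal point, pixels), "rvec" (rotation vector, rad) and "tvec" (3), from world to camera coordinates, as OpenCV has them. Camera axes: x right, y down, z forward; pixel columns grow to the right and rows downward; lengths in m; the calibration is good to about 2 mm. A picture is of the moment at which its call begins. calibration takes no time and is no camera call.
- workorder.job_done(): hands the job in; it is judged then, once.
The state is a dict: "time": time; "q": joint angles; "qd": joint speeds; "joint_efforts": joint torques, N m; "ee_pos": TCP position; "tcp_rot": TCP orientation; "wrist_force": force on the tool from outside, world axes, zero at the start; "torque": the same for the moment, N m; "opening": finger opening in m; "grasp_force": force on a finger pad.
Only numpy, scipy, OpenCV 4.12 (cv2) and the standard library are available. Lean on these libraries where they do the work, as an engineer would, in place of code of your own. Each camera call takes 0.05 s, during which the arm holds its last target. There are 200 camera calls.

## Working session

There is one attempt and no reset: what is moved stays moved. The work goes in short steps, Python scripts to look and compute and a tool call to move; the robot and the scene stay as the last step left them, time stands still between calls to the robot, and variables do not carry over. Pictures are saved under pics/ and viewed, at most 12 in all, crops included, and the job is handed in when it is done.

Besides the shell and the picture viewer there is one more tool, called after "Emit:" in YAML: its name, and indented under it one key for each argument. play_rows: Moves the arm, as the interface text tells. Its arguments: {"type":"object","properties":{"increments":{"type":"array"},"grip_force":{"type":"number"}},"required":["increments"]}

```bash
mkdir -p pics; ls; cat > h.py <<'E'
import numpy as np, cv2
from workcell import telemetry, camera, calibration, workorder
def cal(n):
    c=calibration(n); f=240/np.tan(np.radians(c["vertical_fov"])/2)
    R=cv2.Rodrigues(np.array(c["rvec"],float))[0]; t=np.array(c["tvec"],float).ravel()
    return f,c["cx"],c["cy"],R,t
def ray(n,u,v,z):
    f,cx,cy,R,t=cal(n); d=R.T@np.array([(u-cx)/f,(v-cy)/f,1]); o=-R.T@t
    return o+d*(z-o[2])/d[2]
def cloud(n,D):
    f,cx,cy,R,t=cal(n); v,u=np.mgrid[:480,:640]
    P=np.stack([(u-cx)/f*D,(v-cy)/f*D,D],-1)
    return (P-t)@R
def proj(n,P):
    f,cx,cy,R,t=cal(n); p=R@np.array(P)+t; return f*p[0]/p[2]+cx,f*p[1]/p[2]+cy
E
python3 - <<'E'
from h import *
for n in("side","top"):
    im,D=camera(n); cv2.imwrite(f"pics/{n}0.png",im[:,:,::-1]); np.savez(f"{n}0.npz",im=im,D=D)
    f,cx,cy,R,t=cal(n); print(n,f,cx,cy,-R.T@t,R[2])
print(telemetry.get_obs())
E
```

```text
pics
side 525.9091823767756 311.4827010152831 230.3620033027098 [0.09187664 1.02978848 0.71273999] [ 0.32959169 -0.78909787 -0.51835689]
top 486.21552285790193 323.7670358894923 247.26176261662616 [0.36450281 0.07030328 0.93253693] [ 0.17484836  0.01136895 -0.98452974]
{'time': 0.1, 'q': array([-7.36819603e+01,  5.00752900e+00,  1.00396092e+01,  9.51001823e+01,
        6.85404711e-04,  8.99998423e+01]), 'qd': array([-0.05049058, -0.07471679,  0.06905192, -0.19058053, -0.00379036,
       -0.02708587]), 'joint_efforts': array([-1.53826248e-03, -5.21562839e+01,  4.65653658e+01,  1.59666192e-02,
       -3.44467401e-05, -1.18927699e-05]), 'ee_pos': array([ 0.15448407, -0.52766621,  0.24966349]), 'tcp_rot': array([-1.79931898e+02, -6.85591709e-04,  1.63181966e+01]), 'wrist_force': array([ 0.15804853, -0.52575742, -0.01764758]), 'torque': array([ 0.01443875, -0.03927395,  0.04433479]), 'grasp_force': 0.0, 'opening': 0.08528683531828599}
```

View pics/top0.png

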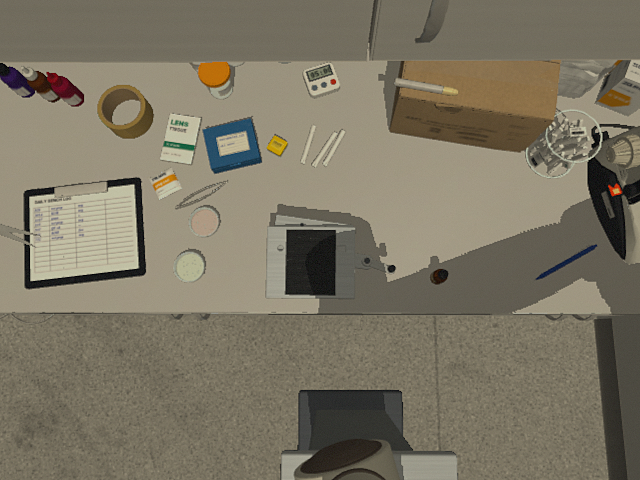

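View pics/side0.png

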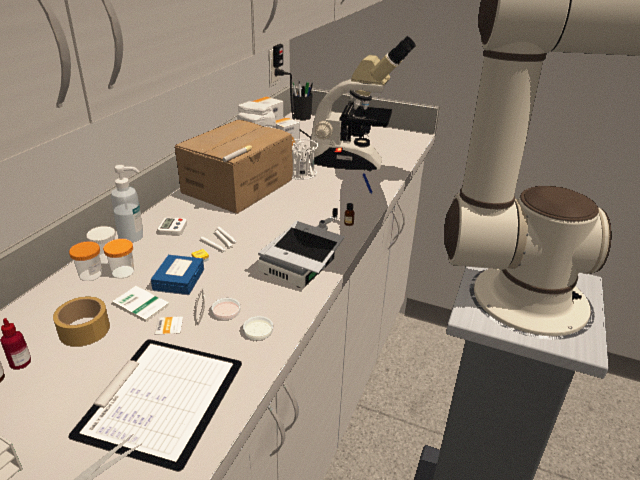

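The top view shows the platform around (310,262) with its mat, the latch hub at (367,261), the knob at (391,268) and the bottle at (439,275). I'll enlarge both views.

```bash
python3 - <<'E'
from h import *
a=np.load("top0.npz")["im"][195:310,255:405]; b=np.load("side0.npz")["im"][200:290,250:370]
cv2.imwrite("pics/tc.png",cv2.resize(a,None,fx=5.2,fy=5.2,interpolation=cv2.INTER_CUBIC)[:,:,::-1])
cv2.imwrite("pics/sc.png",cv2.resize(b,None,fx=6.5,fy=6.5,interpolation=cv2.INTER_CUBIC)[:,:,::-1])
E
```

```text
(no output)
```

View pics/tc.png

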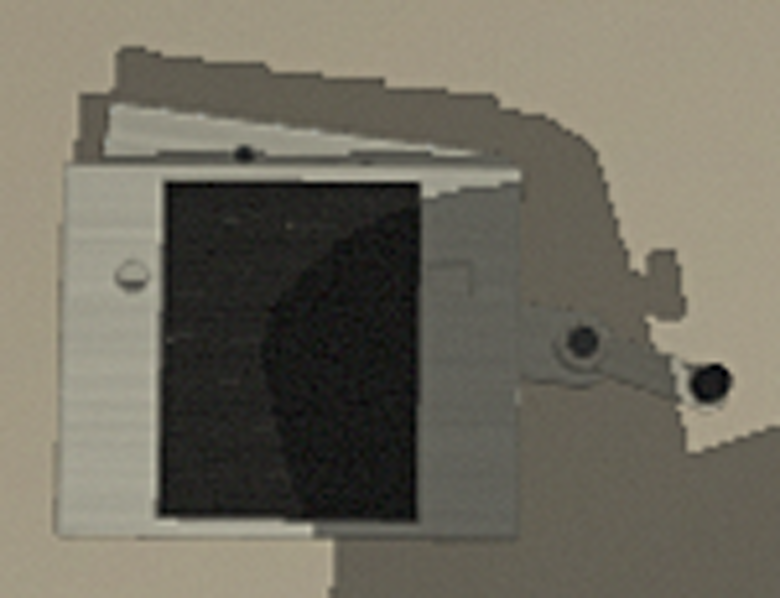

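View pics/sc.png

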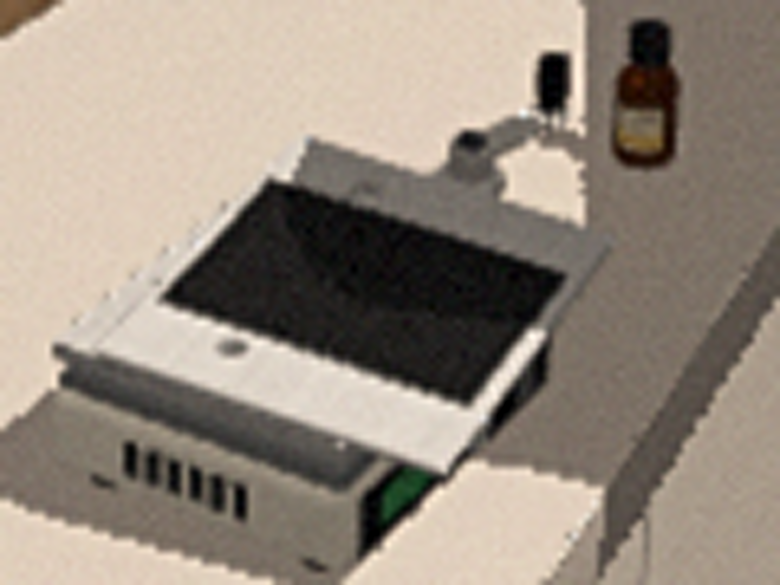

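The enlarged top view puts the platform corners in crop pixels at about (66,163), (521,170), (518,537) and (55,537). The carriage's rear edge runs (108,103) to (480,152), the hub is at (583,341) and the knob at (710,383). Next I'll fit edges to subpixel.

```bash
cat >> h.py <<'E'
def edge(im,p0,p1,w=4):
    g=cv2.GaussianBlur(im.astype(np.float32).sum(2),(0,0),0.7)
    p0,p1=np.array(p0,float),np.array(p1,float); d=p1-p0; L=np.hypot(*d); d/=L; n=np.array([-d[1],d[0]])
    s=np.arange(0.08*L,0.92*L,0.5); k=np.arange(-w,w+.01,.1)
    pts=p0+s[:,None,None]*d+k[None,:,None]*n
    v=cv2.remap(g,pts[...,0].astype(np.float32),pts[...,1].astype(np.float32),cv2.INTER_CUBIC)
    gr=np.abs(np.gradient(v,axis=1)); i=gr.argmax(1)
    q=pts[np.arange(len(s)),i]; l=cv2.fitLine(q.astype(np.float32),cv2.DIST_HUBER,0,.01,.01).ravel()
    r=np.abs((q-l[2:])@np.array([-l[1],l[0]])); return l,np.median(r)
def inter(a,b):
    A=np.array([[a[0],-b[0]],[a[1],-b[1]]]); t=np.linalg.solve(A,b[2:]-a[2:]); return a[2:]+t[0]*a[:2]
def C(x,y,s=5.2,ox=255,oy=195): return (x+.5)/s+ox-.5,(y+.5)/s+oy-.5
def S(x,y): return C(x,y,6.5,250,200)
def dark(im,x0,y0,x1,y1,th=75):
    m=im[y0:y1,x0:x1].max(2); w=np.clip(th-m.astype(float),0,None)
    v,u=np.mgrid[y0:y1,x0:x1]; return (u*w).sum()/w.sum(),(v*w).sum()/w.sum()
def seg(l,p0,z,n="top"):
    # yaw of world direction of the line at height z
    a=ray(n,*(l[2:]-30*l[:2]),z);b=ray(n,*(l[2:]+30*l[:2]),z);d=b-a
    return np.degrees(np.arctan2(d[1],d[0]))
E
python3 - <<'E'
from h import *
z=np.load("top0.npz"); im,D=z["im"],z["D"]; s=np.load("side0.npz"); si,sD=s["im"],s["D"]
P=cloud("top",D); Q=cloud("side",sD)
r4=lambda a:np.round(np.array(a)*1000,1)
E={k:edge(im,C(*a),C(*b)) for k,(a,b) in dict(rear=((66,163),(400,168)),left=((66,163),(55,537)),front=((55,537),(518,537)),right=((521,180),(518,537)),carr=((108,103),(470,152)),carrl=((108,103),(105,150))).items()}
for k,(l,m) in E.items(): print(k,l,m,seg(l,0,.06 if k[0]=='c' else .068))
for n,(a,b,zz) in dict(RL=("rear","left",.074),RR=("rear","right",.074),FL=("front","left",.063),FR=("front","right",.063)).items():
    p=inter(E[a][0],E[b][0]); print(n,p,r4(ray("top",*p,zz)))
for zz in(.06,.05): print("carr left corner",r4(ray("top",*C(108,103),zz)))
hub=C(583,341); kn=C(710,383)
x,y=map(int,hub); hub=dark(im,x-4,y-4,x+6,y+6,90); x,y=map(int,kn); kn=dark(im,x-6,y-6,x+7,y+7,60)
print("hub",hub,r4(ray("top",*hub,.077)),"knob",kn,r4(ray("top",*kn,.0925)))
print("side hub",r4(ray("side",*S(469,140),.077)),"knob top",r4(ray("side",*S(553,58),.0925)))
for nm,c in dict(carr=(300,140),pl_l=(110,400),pl_rear=(300,170),bottle=None or (0,0)).items():
    if c!=(0,0):
        u,v=map(int,C(*c)); print(nm,r4(np.median(P[v-1:v+2,u-1:u+2].reshape(-1,3),0)))
print("hole",r4(ray("top",*C(132,275),.07)),"bottle",r4(ray("top",439,275,.06)),"dot",r4(ray("top",*C(244,153),.06)))
print("dishes",r4(ray("top",190,266,.014)),r4(ray("top",204,221,.014)))
print("side: bottom left edge of housing",r4(ray("side",*S(20,505),.0)),r4(ray("side",*S(335,575),.0)))
E
```

```text
rear [9.9711186e-01 7.5947322e-02 3.0038779e+02 2.2829503e+02] 0.7099503103151048 -94.41372299524969
left [ 7.7635027e-03 -9.9996984e-01  2.6678525e+02  2.6209949e+02] 0.6895825365482674 0.9066996428610989
front [9.9946076e-01 3.2836400e-02 3.0299615e+02 2.9438541e+02] 0.381416395195028 -91.7555382316397
right [ 3.0892601e-03 -9.9999523e-01  3.5337943e+02  2.6479346e+02] 0.21992420284883396 -0.6133140595278136
carr [9.8496461e-01 1.7275637e-01 3.0933350e+02 2.1931836e+02] 0.5104403841501188 -100.16266637526583
carrl [ 1.9679287e-01 -9.8044509e-01  2.7530524e+02  2.1958508e+02] 0.11359626808455689 -9.948353591495199
RL [267.06738 225.75711] [556.4 183.   74. ]
RR [353.47968 232.3389 ] [544.3  26.8  74. ]
FL [266.54388 293.1878 ] [435.4 182.5  63. ]
FR [353.2829  296.03754] [430.6  27.4  63. ]
carr left corner [581. 170.  60.]
carr left corner [583.5 171.1  50. ]
hub (np.float64(366.43443174176195), np.float64(260.5595158036315)) [492.5   4.3  77. ] knob (np.float64(391.2019446522064), np.float64(268.0299177262528)) [477.1 -37.4  92.5]
side hub [490.8  12.1  77. ] knob top [475.9 -33.4  92.5]
carr [569.  102.2  58.7]
pl_l [475.1 167.9  65.1]
pl_rear [554.4 101.7  72.1]
hole [517.2 159.2  70. ] bottle [ 469.  -127.2   60. ] dot [562.8 121.4  60. ]
dishes [491.  336.5  14. ] [579.2 313.8  14. ]
side: bottom left edge of housing [584.5 190.4   0. ] [468.2 180.5   0. ]
```

```bash
python3 - <<'E'
from h import *
z=np.load("top0.npz"); im=z["im"]
print(calibration("top"))
r4=lambda a:np.round(np.array(a)*1000,1)
E={k:edge(im,C(*a),C(*b),1.6) for k,(a,b) in dict(rear=((66,163),(400,167)),left=((66,163),(55,537)),front=((55,537),(518,537)),right=((521,170),(518,537)),carr=((108,103),(470,152)),matl=((164,182),(158,517)),matr=((420,182),(417,522)),matf=((158,517),(417,521)),matb=((164,182),(420,183))).items()}
for k,(l,m) in E.items(): print(k,l,round(m,2),seg(l,0,.06 if k[0]=='c' else .068))
for n,(a,b,zz) in dict(RL=("rear","left",.074),RR=("rear","right",.074),FL=("front","left",.063),FR=("front","right",.063),ML=("matf","matl",.064),MR=("matf","matr",.064),ML2=("matb","matl",.072),MR2=("matb","matr",.072)).items():
    p=inter(E[a][0],E[b][0]); print(n,p,r4(ray("top",*p,zz)))
E
```

```text
{'vertical_fov': 52.54265433593027, 'cx': 323.7670358894923, 'cy': 247.26176261662616, 'rvec': array([ 2.12652995, -2.12222112,  0.17520163]), 'tvec': array([0.07947689, 0.52203199, 0.85357835])}
rear [9.9986547e-01 1.6403927e-02 2.9787497e+02 2.2631862e+02] 0.19 -90.92966354039898
left [ 7.7635027e-03 -9.9996984e-01  2.6678525e+02  2.6209949e+02] 0.81 0.9066996428610989
front [9.9999982e-01 6.3983345e-04 3.0874615e+02 2.9733539e+02] 0.05 -89.91097972790286
right [ 1.1758013e-02 -9.9993086e-01  3.5355841e+02  2.5787576e+02] 0.26 -1.1071048653198134
carr [9.8790342e-01 1.5507041e-01 3.0877536e+02 2.1885349e+02] 0.38 -99.11495605993683
matl [ 2.4892695e-02 -9.9969012e-01  2.8547433e+02  2.5864365e+02] 0.2 -0.4501781819055087
matr [ 4.3728966e-03 -9.9999046e-01  3.3500058e+02  2.6527530e+02] 0.06 -0.30790811961252884
matf [9.9942487e-01 3.3910967e-02 2.9726578e+02 2.9411896e+02] 0.19 -91.8171603087146
matb [9.9998671e-01 5.1563126e-03 3.0612524e+02 2.2908423e+02] 0.07 -90.26668352975037
RL [267.06696 225.81317] [556.3 183.   74. ]
RR [353.91867 227.23808] [553.7  25.9  74. ]
FL [266.5119  297.30838] [428.  182.3  63. ]
FR [353.0941  297.36377] [428.3  27.8  63. ]
ML [284.60168 293.68927] [434.5 150.   64. ]
MR [334.86887 295.39484] [431.6  60.3  64. ]
ML2 [286.21292 228.98155] [550.9 148.4  72. ]
MR2 [335.1582  229.23393] [550.5  59.7  72. ]
```

```bash
cat >> h.py <<'E'
from scipy.spatial.transform import Rotation as Ro
SH=np.array([.5139,.1062]); PSI=-9.1
def s2w(x,y):
    c,s=np.cos(np.radians(PSI)),np.sin(np.radians(PSI)); return SH+np.array([c*x-s*y,s*x+c*y])/1000
def w2s(p):
    c,s=np.cos(np.radians(PSI)),np.sin(np.radians(PSI)); d=(np.array(p)[:2]-SH)*1000; return np.array([c*d[0]+s*d[1],-s*d[0]+c*d[1]])
def inc(xs,ys,z,yaw=0):
    "tool increment from present pose to shaker-frame xs,ys (mm), z mm, yaw rel shaker deg"
    o=telemetry.get_obs(); T=Ro.from_euler("xyz",o["tcp_rot"],degrees=True)
    w=np.append(s2w(xs,ys),z/1000); G=Ro.from_euler("xyz",[180,0,PSI+yaw],degrees=True)
    d=T.inv().apply(w-o["ee_pos"])*1000; r=(T.inv()*G).as_rotvec(degrees=True)
    print(np.round(d,1),np.round(r,2))
E
python3 - <<'E'
from h import *
inc(-118,-3,200); inc(-118,-3,57)
E
```

```text
[ 415.2 -555.2   50.3] [-7.000e-02  1.000e-02  2.542e+01]
[ 415.2 -555.1  193.3] [-7.000e-02  1.000e-02  2.542e+01]
```

Emit:
play_rows:
  increments:
    - [[415,-555,50],[0,0,25.4],0]
    - [[415,-555,50],[0,0,25.4],0]
    - [[415,-555,50],[0,0,25.4],0]
    - [[415,-555,50],[0,0,25.4],0]
    - [[415,-555,50],[0,0,25.4],0]
    - [[415,-555,50],[0,0,25.4],0]
    - [[415,-555,50],[0,0,25.4],0]
    - [[415,-555,50],[0,0,25.4],0]
    - [[415,-555,50],[0,0,25.4],0]
    - [[415,-555,50],[0,0,25.4],0]
    - [[415,-555,50],[0,0,25.4],0]
    - [[415,-555,50],[0,0,25.4],0]
    - [[415,-555,50],[0,0,25.4],0]
    - [[415,-555,50],[0,0,25.4],0]
    - [[415,-555,50],[0,0,25.4],0]
    - [[415,-555,50],[0,0,25.4],0]
    - [[415,-555,50],[0,0,25.4],0]
    - [[415,-555,50],[0,0,25.4],0]
    - [[415,-555,50],[0,0,25.4],0]
    - [[415,-555,50],[0,0,25.4],0]

```text
time: 2.1
ee_pos: [0.3793, -0.0308, 0.2007]
tcp_rot: [-177.9, 0.0, -6.1]
wrist_force: [0.0, -0.7, 0.6]
opening: 0.0853
grasp_force: 0.0
```

```bash
python3 - <<'E'
from h import *
o=telemetry.get_obs();print(o['tcp_rot'],o['ee_pos'],o['time'])
inc(-118,-3,57)
E
```

```text
[-1.77884028e+02  4.28049005e-02 -6.06758061e+00] [ 0.37931038 -0.03081434  0.20070042] 2.1
[   1.5 -148.3  149.3] [-2.11  0.1   3.03]
```

Emit:
play_rows:
  increments:
    - [[1.5,-148,80],[-2.1,0,3],0]
    - [[1.5,-148,80],[-2.1,0,3],0]
    - [[1.5,-148,80],[-2.1,0,3],0]
    - [[1.5,-148,80],[-2.1,0,3],0]
    - [[1.5,-148,80],[-2.1,0,3],0]
    - [[1.5,-148,80],[-2.1,0,3],0]
    - [[1.5,-148,80],[-2.1,0,3],0]
    - [[1.5,-148,80],[-2.1,0,3],0]

```text
time: 2.9
ee_pos: [0.3807, -0.0306, 0.1296]
tcp_rot: [-177.9, 0.1, -6.0]
wrist_force: [1.4, 1.1, -0.2]
opening: 0.0856
grasp_force: 0.0
```

```bash
python3 - <<'E'
from h import *
o=telemetry.get_obs();print(o['tcp_rot'],o['ee_pos'],o['time'],o['qd'])
inc(-118,-3,57)
E
```

```text
[-1.77868540e+02  1.39224427e-01 -6.01612949e+00] [ 0.38074391 -0.0305634   0.12962141] 2.9 [ 0.11867212  0.21724675 -1.7129731  -1.7088757   0.08003044 -0.03896461]
[   0.3 -150.5   78.3] [-2.13  0.2   3.08]
```

```bash
python3 - <<'E'
from h import *
o=telemetry.get_obs();print(o['q'],o['wrist_force'],o['torque'],o['joint_efforts'])
im,D=camera("side"); cv2.imwrite("pics/s1.png",im[60:420,200:640,::-1])
E
```

```text
[ -6.07351351 -19.02002445 -24.92094883  84.24043571   2.13131939
 179.94257643] [ 1.42606238  1.10348165 -0.18613036] [-0.08225111 -0.02174182  0.01318069] [ 7.52052729e-03 -2.62441385e+01  4.69972014e+01  7.07648182e-02
  1.21053276e-01 -3.79001517e-05]
```

View pics/s1.png

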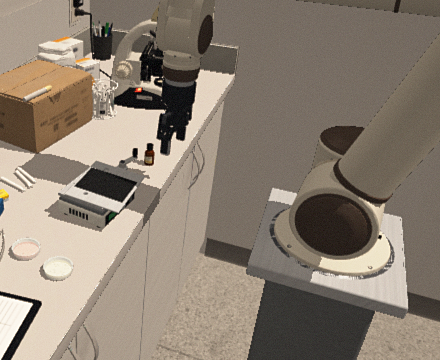

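The picture shows the gripper right of and in front of the shaker. Joint 6 has reached its 180° limit, so I'll use the half-turned tool instead.

Emit:
play_rows:
  increments:
    - [[0,0,-40],[2.1,0,-90],0]
    - [[0,0,-40],[0,0,-90],0]
    - [[0,0,-40],[0,0,-90],0]
    - [[0,0,-40],[0,0,-90],0]
    - [[0,0,-40],[0,0,-90],0]
    - [[0,0,-40],[0,0,-90],0]
    - [[0,0,-40],[0,0,-90],0]
    - [[0,0,-40],[0,0,-90],0]
    - [[0,0,-40],[0,0,-90],0]
    - [[0,0,-40],[0,0,-90],0]
    - [[0,0,-40],[0,0,-90],0]
    - [[0,0,-40],[0,0,-90],0]

```text
time: 4.15
ee_pos: [0.3807, -0.0321, 0.1697]
tcp_rot: [-179.9, -2.1, 84.0]
wrist_force: [-0.4, -0.3, -0.7]
opening: 0.0854
grasp_force: 0.0
```

```bash
python3 - <<'E'
from h import *
o=telemetry.get_obs();print(o['tcp_rot'],o['ee_pos'],o['time'],o['q'])
inc(-118,-3,120,180)
E
```

```text
[-179.86413856   -2.13198998   84.02506186] [ 0.3806689  -0.03209049  0.16972226] 4.15 [ -6.30241512 -18.97719072 -20.47023189  88.65510315   2.13117208
  89.6672395 ]
[152.9   0.3  55.4] [  1.51  -1.81 -86.86]
```

Emit:
play_rows:
  increments:
    - [[153,0,50],[1.5,-1.8,-86.9],0]
    - [[153,0,50],[1.5,-1.8,-86.9],0]
    - [[153,0,50],[1.5,-1.8,-86.9],0]
    - [[153,0,50],[1.5,-1.8,-86.9],0]
    - [[153,0,50],[1.5,-1.8,-86.9],0]
    - [[153,0,50],[1.5,-1.8,-86.9],0]
    - [[153,0,50],[1.5,-1.8,-86.9],0]
    - [[153,0,50],[1.5,-1.8,-86.9],0]
    - [[153,0,50],[1.5,-1.8,-86.9],0]
    - [[153,0,50],[1.5,-1.8,-86.9],0]
    - [[153,0,50],[1.5,-1.8,-86.9],0]
    - [[153,0,50],[1.5,-1.8,-86.9],0]

```text
time: 5.35
ee_pos: [0.3967, 0.1219, 0.1253]
tcp_rot: [180.0, -0.0, 170.6]
wrist_force: [-0.1, -0.5, 0.2]
opening: 0.0853
grasp_force: 0.0
```

```bash
python3 - <<'E'
from h import *
o=telemetry.get_obs();print(o['tcp_rot'],o['ee_pos'],o['time'],o['q'])
inc(-118,-3,57,180)
im,D=camera("side"); P=cloud("side",D)
# fingertip lowest points near tcp
p=o['ee_pos']; m=(abs(P[...,0]-p[0])<.06)&(abs(P[...,1]-p[1])<.09)&(P[...,2]>.085)&(P[...,2]<.13)&(D>0)
print(np.percentile(P[m],[2,50],axis=0),p)
E
```

```text
[ 1.79982891e+02 -2.64548079e-02  1.70617214e+02] [0.39668903 0.12189313 0.1252588 ] 5.35 [ 1.70635810e+01 -1.43321200e+01 -2.17814227e+01  8.25667639e+01
  2.71005867e-02  2.64463667e+01]
[-0.2  0.  68.3] [ 0.02 -0.03 -0.28]
[[0.37905688 0.0749695  0.11725267]
 [0.39460837 0.08246202 0.12457902]] [0.39668903 0.12189313 0.1252588 ]
```

Emit:
play_rows:
  increments:
    - [[0,0,50],[0,0,-0.3],0]
    - [[0,0,75],[0,0,-0.3],0]
    - [[0,0,75],[0,0,-0.3],0]
    - [[-5,0,75],[0,0,-0.3],0]
    - [[-8,0,75],[0,0,-0.3],0]
    - [[-11,0,75],[0,0,-0.3],0]
    - [[-13,0,75],[0,0,-0.3],0]
    - [[-15,0,75],[0,0,-0.3],0]
    - [[-17,0,75],[0,0,-0.3],0]
    - [[-19,0,75],[0,0,-0.3],0]
    - [[-21,0,75],[0,0,-0.3],0]
    - [[-21,0,75],[0,0,-0.3],0]

```text
time: 6.6
ee_pos: [0.4176, 0.1185, 0.0501]
tcp_rot: [180.0, -0.0, 171.2]
wrist_force: [-1.3, 0.6, 0.9]
opening: 0.0853
grasp_force: 0.6
```

```bash
python3 - <<'E'
from h import *
o=telemetry.get_obs();print(o['tcp_rot'],w2s(o['ee_pos']),o['ee_pos'],o['time'],o['wrist_force'])
inc(-83,-3,50,180)
im,D=camera("top"); cv2.imwrite("pics/t2.png",cv2.resize(im[195:310,255:405],None,fx=5.2,fy=5.2,interpolation=cv2.INTER_CUBIC)[:,:,::-1])
E
```

```text
[ 1.79997902e+02 -1.14453390e-02  1.71177024e+02] [-96.98589647  -3.09265464] [0.41764566 0.11848537 0.05013097] 6.6 [-1.30480274  0.5526503   0.9373353 ]
[-14.    0.    0.1] [ 0.   -0.01  0.28]
```

View pics/t2.png

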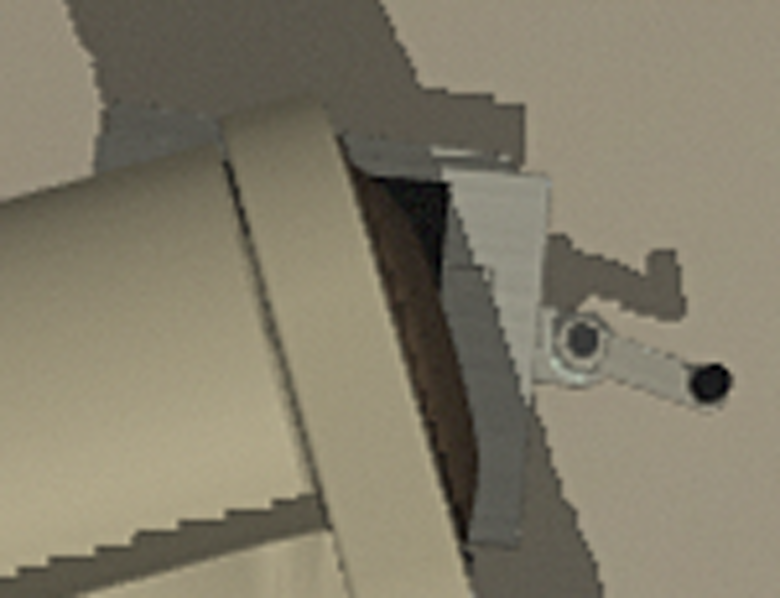

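The platform is turning clockwise as intended, with its right edge now running (550,175) to (518,540). I'll keep pushing, then back off and look.

Emit:
play_rows:
  increments:
    - [[-2,0,0],[0,0,0.3],0]
    - [[-4,0,0],[0,0,0.3],0]
    - [[-6,0,0],[0,0,0.3],0]
    - [[-8,0,0],[0,0,0.3],0]
    - [[-10,0,0],[0,0,0.3],0]
    - [[-11,0,0],[0,0,0.3],0]
    - [[-11,0,0],[0,0,0.3],0]

```text
time: 7.35
ee_pos: [0.4282, 0.1167, 0.0502]
tcp_rot: [-180.0, -0.0, 170.9]
wrist_force: [-5.6, 0.5, 3.5]
opening: 0.0855
grasp_force: 2.2
```

Emit:
play_rows:
  increments:
    - [[30,0,0],[0,0,0],0]
    - [[30,0,0],[0,0,0],0]
    - [[30,0,-60],[0,0,0],0]
    - [[30,100,-60],[0,0,0],0]
    - [[30,200,-60],[0,0,0],0]
    - [[30,200,-60],[0,0,0],0]
    - [[30,-100,-60],[0,0,0],0]
    - [[30,-200,-60],[0,0,0],0]
    - [[30,-240,-60],[0,0,0],0]
    - [[30,-240,-60],[0,0,0],0]
    - [[30,-240,-60],[0,0,0],0]
    - [[30,-240,-60],[0,0,0],0]

```text
time: 8.55
ee_pos: [0.3748, -0.0288, 0.11]
tcp_rot: [-180.0, 0.1, 170.9]
wrist_force: [1.9, 0.6, 0.2]
opening: 0.0856
grasp_force: 0.0
```

```bash
python3 - <<'E'
from h import *
o=telemetry.get_obs();print(w2s(o['ee_pos']),o['ee_pos'],o['time'])
im,D=camera("top"); np.savez("top3.npz",im=im,D=D); cv2.imwrite("pics/t3.png",cv2.resize(im[195:310,255:405],None,fx=5.2,fy=5.2,interpolation=cv2.INTER_CUBIC)[:,:,::-1])
E
```

```text
[-115.95169187 -155.32712387] [ 0.37484146 -0.02883345  0.10998007] 8.55
```

View pics/t3.png

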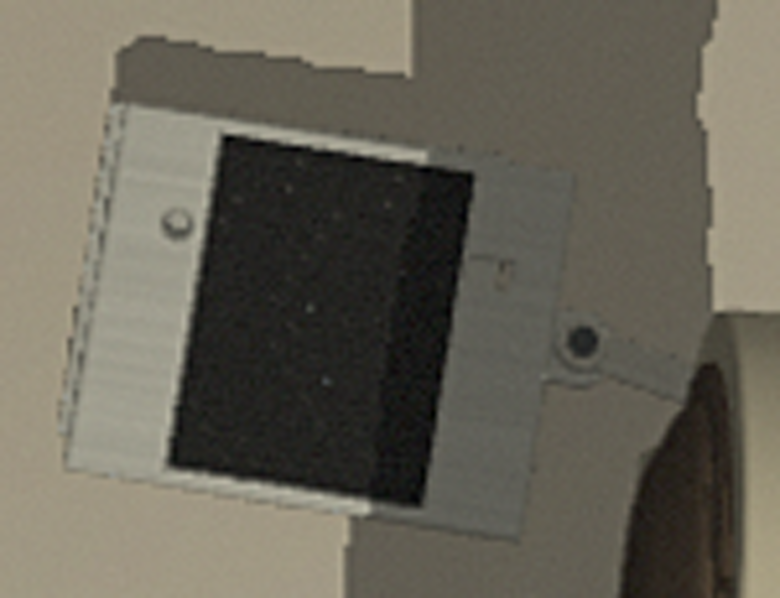

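The platform is now nearly parallel to the shaker, with the left hole at (178,222) and the mat corners at (220,135), (473,172), (422,507) and (170,466). I'll compute the remaining error.

```bash
cat >> h.py <<'E'
def plat(im,c,m,dz=0,ox=255,oy=195,tilt=7):
    "c: RL,RR,FR,FL crop px; m: mat corners likewise"
    for nm,q,w,zz in (("edge",c,1.6,[65+1.25*tilt,65+1.25*tilt,65-.25*tilt,65-.25*tilt]),("mat",m,2,[65.5+1.1*tilt,65.5+1.1*tilt,65.5,65.5])):
        L=[edge(im,C(*q[i]),C(*q[(i+1)%4]),w) for i in range(4)]
        K=[ray("top",*inter(L[i-1][0],L[i][0]),zz[i]/1000) for i in range(4)]
        s=np.array([w2s(k) for k in K])
        yaw=lambda a,b:np.degrees(np.arctan2(*(s[a]-s[b])[::-1]))
        print(nm,"res",[round(float(l[1]),2) for l in L],"ctr",np.round(s.mean(0),1),"yaws",np.round([yaw(0,1)-90,yaw(3,2)-90,yaw(0,3),yaw(1,2)],2))
        print(np.round(s,1).tolist())
E
python3 - <<'E'
from h import *
im=np.load("top3.npz")["im"]
plat(im,[(118,102),(575,170),(518,540),(65,470)],[(220,135),(473,172),(422,507),(170,466)])
print("hole L",w2s(ray("top",*C(178,222),.070)), "R pin?",w2s(ray("top",*C(505,272),.067)))
plat(np.load("top0.npz")["im"],[(66,163),(521,170),(518,537),(55,537)],[(164,182),(420,183),(417,521),(158,517)])
E
```

```text
edge res [0.25, 0.56, 0.19, 0.54] ctr [ -9.5 -14.1] yaws [ 0.11  0.33  1.98 -1.48]
[[53.8, 67.3], [54.1, -94.9], [-72.6, -91.6], [-73.5, 62.9]]
mat res [0.12, 0.15, 0.24, 0.23] ctr [ -9.8 -14.3] yaws [ 0.02 -0.38  0.07 -0.  ]
[[48.9, 30.4], [48.9, -59.0], [-68.7, -59.0], [-68.1, 30.3]]
hole L [15.86652973 40.3783214 ] R pin? [ 17.0487995  -74.64736155]
edge res [0.16, 0.26, 0.04, 0.69] ctr [-21.9  -4.6] yaws [ 8.15  9.11 11.    8.22]
[[29.4, 85.0], [52.0, -73.0], [-72.3, -91.0], [-96.6, 60.6]]
mat res [0.07, 0.07, 0.18, 0.19] ctr [-21.7  -5.2] yaws [8.83 7.31 8.24 8.91]
[[29.6, 47.2], [43.2, -40.0], [-74.0, -58.4], [-85.4, 30.6]]
```

```bash
python3 - <<'E'
from h import *
im=np.load("top3.npz")["im"]
for p in((108,115),(85,275),(62,425)): print("L edge",w2s(ray("top",*C(*p),.06)))
im0=np.load("top0.npz")["im"]; l,r=edge(im0,C(112,103),C(470,152),1.2); print(r,[w2s(ray("top",*(l[2:]+k*l[:2]),.06)) for k in(-25,25)])
l,r=edge(im0,C(108,103),C(105,152),1.5); print(r,[w2s(ray("top",*(l[2:]+k*l[:2]),.06)) for k in(-3,3)])
inc(-10,-120,112,90)
E
```

```text
L edge [51.86754497 72.79596147]
L edge [-6.17100118 70.49047224]
L edge [-59.49863996  68.86878241]
0.2739039519252323 [array([57.534859  , 55.77176999]), array([ 58.23202499, -36.54308249])]
0.12044995026036384 [array([42.59658367, 71.89080043]), array([53.90630315, 71.90354827])]
[-105.9   42.4   -2. ] [-0.1   0.19 89.64]
```

Emit:
play_rows:
  increments:
    - [[0,0,-2],[0,0,89.6],0]
    - [[0,0,-2],[0,0,89.6],0]
    - [[-20,10,-2],[0,0,89.6],0]
    - [[-50,20,-2],[0,0,89.6],0]
    - [[-80,30,-2],[0,0,89.6],0]
    - [[-106,42,-2],[0,0,89.6],0]
    - [[-106,42,-2],[0,0,89.6],0]
    - [[-106,42,-2],[0,0,89.6],0]
    - [[-106,42,-2],[0,0,89.6],0]
    - [[-106,42,-2],[0,0,89.6],0]
    - [[-106,42,-2],[0,0,89.6],0]
    - [[-106,42,-2],[0,0,89.6],0]
    - [[-106,42,-2],[0,0,89.6],0]

```text
time: 9.9
ee_pos: [0.4865, -0.0023, 0.1116]
tcp_rot: [-180.0, 0.0, 81.4]
wrist_force: [0.0, 0.1, -0.3]
opening: 0.0854
grasp_force: 0.0
```

```bash
python3 - <<'E'
from h import *
o=telemetry.get_obs();print(w2s(o['ee_pos']),o['tcp_rot'],o['time'])
inc(-10,-120,54,90);inc(-10,-91.5,54,90)
E
```

```text
[  -9.88342763 -111.50988165] [-1.79993413e+02  8.77012906e-03  8.13960737e+01] 9.9
[-8.5 -0.2 57.6] [-0.01  0.01  0.5 ]
[20.   0.1 57.6] [-0.01  0.01  0.5 ]
```

Emit:
play_rows:
  increments:
    - [[0,0,0],[0,0,0],0]
    - [[0,0,0],[0,0,0],0]

```text
time: 10.1
ee_pos: [0.4862, -0.0022, 0.1117]
tcp_rot: [-180.0, -0.0, 81.3]
wrist_force: [0.1, -0.9, -0.2]
opening: 0.0852
grasp_force: 0.0
```

```bash
python3 - <<'E'
from h import *
o=telemetry.get_obs();print(w2s(o['ee_pos']),o['tcp_rot'],o['time'])
inc(-10,-120,54,90);inc(-10,-91.5,54,90)
E
```

```text
[ -10.16566061 -111.37712427] [-1.79978620e+02 -6.10927991e-03  8.13432461e+01] 10.1
[-8.6  0.1 57.7] [-0.02 -0.01  0.44]
[19.9  0.3 57.7] [-0.02 -0.01  0.44]
```

Emit:
play_rows:
  increments:
    - [[-9,0,10],[0,0,0.4],0]
    - [[-9,0,40],[0,0,0.4],0]
    - [[-9,0,58],[0,0,0.4],0]
    - [[-9,0,58],[0,0,0.4],0]
    - [[-5,0,58],[0,0,0.4],0]
    - [[-1,0,58],[0,0,0.4],0]
    - [[3,0,58],[0,0,0.4],0]
    - [[6,0,58],[0,0,0.4],0]
    - [[8,0,58],[0,0,0.4],0]
    - [[10,0,58],[0,0,0.4],0]
    - [[12,0,58],[0,0,0.4],0]
    - [[14,0,58],[0,0,0.4],0]
    - [[16,0,58],[0,0,0.4],0]
    - [[18,0,58],[0,0,0.4],0]
    - [[19,0,58],[0,0,0.4],0]
    - [[20,0,58],[0,0,0.4],0]
    - [[20,0,58],[0,0,0.4],0]

```text
time: 11.8
ee_pos: [0.4891, 0.018, 0.0536]
tcp_rot: [-179.9, -0.0, 80.9]
wrist_force: [-0.1, -1.0, 1.3]
opening: 0.0858
grasp_force: 0.7
```

```bash
python3 - <<'E'
from h import *
o=telemetry.get_obs();print(w2s(o['ee_pos']),o['tcp_rot'],o['time'],o['wrist_force'])
im,D=camera("top"); np.savez("top4.npz",im=im,D=D); cv2.imwrite("pics/t4.png",cv2.resize(im[195:310,255:405],None,fx=5.2,fy=5.2,interpolation=cv2.INTER_CUBIC)[:,:,::-1])
E
```

```text
[-10.56879986 -91.00964646] [-1.79949766e+02 -4.14486892e-02  8.09052420e+01] 11.8 [-0.09382025 -0.96003974  1.2634855 ]
```

```bash
python3 - <<'E'
from h import *
inc(-118,-150,112,180)
E
```

```text
[ -58.9 -107.5  -58.5] [-0.e+00 -8.e-02 -9.e+01]
```

Emit:
play_rows:
  increments:
    - [[-15,0,0],[0,0,0],0]
    - [[-15,0,-30],[0,0,0],0]
    - [[-15,0,-58],[0,0,0],0]
    - [[-30,-20,-58],[0,0,-90],0]
    - [[-59,-60,-58],[0,0,-90],0]
    - [[-59,-107,-58],[0,0,-90],0]
    - [[-59,-107,-58],[0,0,-90],0]
    - [[-59,-107,-58],[0,0,-90],0]
    - [[-59,-107,-58],[0,0,-90],0]
    - [[-59,-107,-58],[0,0,-90],0]
    - [[-59,-107,-58],[0,0,-90],0]
    - [[-59,-107,-58],[0,0,-90],0]
    - [[-59,-107,-58],[0,0,-90],0]
    - [[-59,-107,-58],[0,0,-90],0]
    - [[-59,-107,-58],[0,0,-90],0]
    - [[-59,-107,-58],[0,0,-90],0]

```text
time: 13.45
ee_pos: [0.3741, -0.0234, 0.1116]
tcp_rot: [180.0, -0.0, 170.8]
wrist_force: [-0.3, 0.2, -0.4]
opening: 0.0855
grasp_force: 0.0
```

```bash
python3 - <<'E'
from h import *
o=telemetry.get_obs();print(w2s(o['ee_pos']),o['tcp_rot'],o['time'])
im,D=camera("top"); np.savez("top4.npz",im=im,D=D); cv2.imwrite("pics/t4.png",cv2.resize(im[195:310,255:405],None,fx=5.2,fy=5.2,interpolation=cv2.INTER_CUBIC)[:,:,::-1])
E
```

```text
[-117.5181284  -150.11917192] [ 1.79960858e+02 -4.63344488e-02  1.70764968e+02] 13.45
```

View pics/t4.png

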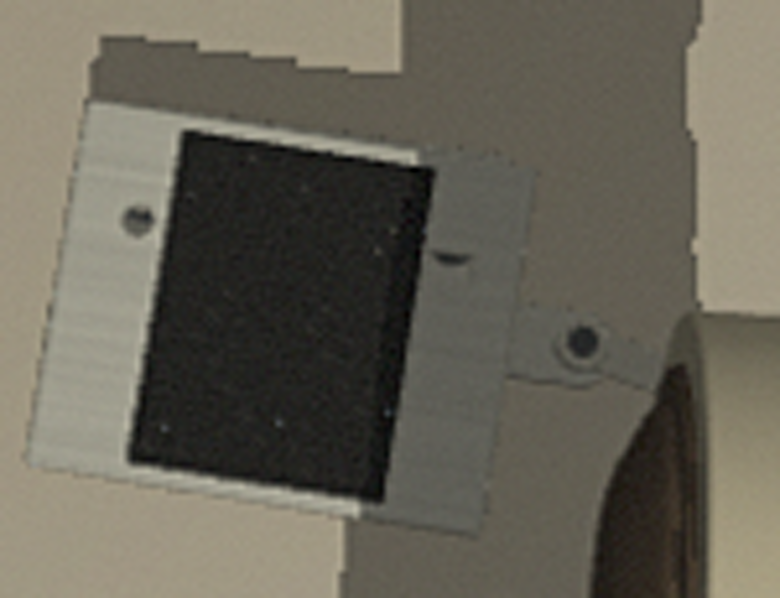

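The platform has moved left. The mat corners are now (180,130), (436,168), (384,502) and (130,462), and the left hole is at (138,220).

```bash
python3 - <<'E'
from h import *
z=np.load("top4.npz"); im=z["im"]
plat(im,[(87,100),(537,170),(480,534),(27,465)],[(180,130),(436,168),(384,502),(130,462)])
print("hole L",w2s(ray("top",*C(138,220),.070)))
P=cloud("top",z["D"])
for c in((110,150),(60,440),(90,300),(510,190),(460,500)):
    u,v=map(int,C(*c)); print(c,np.round(np.median(P[v-2:v+3,u-2:u+3,2])*1000,1))
inc(-118,-1,112,180)
E
```

```text
edge res [0.22, 0.24, 0.2, 0.68] ctr [-10.3  -0.3] yaws [ 0.11  0.08  0.32 -0.09]
[[53.1, 78.3], [53.4, -78.7], [-73.8, -78.5], [-74.0, 77.6]]
mat res [0.12, 0.18, 0.24, 0.24] ctr [-10.5  -0.6] yaws [-0.05 -0.13  0.15  0.21]
[[48.2, 44.3], [48.1, -45.0], [-69.2, -45.5], [-69.0, 44.0]]
hole L [14.34998067 54.26318969]
(110, 150) 72.2
(60, 440) 63.6
(90, 300) 68.2
(510, 190) 71.9
(460, 500) 64.3
[  0.8 149.1  -0.3] [ 0.03 -0.04 -0.12]
```

Emit:
play_rows:
  increments:
    - [[0,50,0],[0,0,-0.1],0]
    - [[0,100,0],[0,0,-0.1],0]
    - [[0,149,0],[0,0,-0.1],0]
    - [[0,149,20],[0,0,-0.1],0]
    - [[0,149,60],[0,0,-0.1],0]
    - [[0,149,60],[0,0,-0.1],0]
    - [[-10,149,60],[0,0,-0.1],0]
    - [[-20,149,60],[0,0,-0.1],0]
    - [[-28,149,60],[0,0,-0.1],0]
    - [[-31,149,60],[0,0,-0.1],0]
    - [[-33,149,60],[0,0,-0.1],0]
    - [[-34.5,149,60],[0,0,-0.1],0]
    - [[-36,149,60],[0,0,-0.1],0]
    - [[-37.5,149,60],[0,0,-0.1],0]
    - [[-37.5,149,60],[0,0,-0.1],0]

```text
time: 15.0
ee_pos: [0.4353, 0.1174, 0.0521]
tcp_rot: [180.0, 0.0, 171.0]
wrist_force: [-0.1, 0.4, 0.2]
opening: 0.0855
grasp_force: 0.0
```

Emit:
play_rows:
  increments:
    - [[-1,0,0],[0,0,0],0]
    - [[-2,0,0],[0,0,0],0]
    - [[-2,0,0],[0,0,0],0]

```text
time: 15.3
ee_pos: [0.4368, 0.1173, 0.0519]
tcp_rot: [180.0, -0.0, 171.0]
wrist_force: [-2.1, 1.0, 1.0]
opening: 0.0854
grasp_force: 0.9
```

```bash
python3 - <<'E'
from h import *
o=telemetry.get_obs();print(w2s(o['ee_pos']),o['tcp_rot'],o['time'],o['wrist_force'])
E
```

```text
[-77.86827666  -1.22929848] [ 1.79975508e+02 -3.05387921e-02  1.70991044e+02] 15.3 [-2.08155614  1.00353753  1.01889722]
```

Emit:
play_rows:
  increments:
    - [[-1,0,0],[0,0,0],0]
    - [[-2,0,0],[0,0,0],0]
    - [[-2,0,0],[0,0,0],0]

```text
time: 15.6
ee_pos: [0.4377, 0.1172, 0.0517]
tcp_rot: [180.0, -0.2, 171.0]
wrist_force: [-8.6, 2.3, 6.2]
opening: 0.0858
grasp_force: 4.6
```

```bash
python3 - <<'E'
from h import *
o=telemetry.get_obs();print(w2s(o['ee_pos']),o['time'],o['wrist_force'])
im,D=camera("side"); P=cloud("side",D); im2,D2=camera("top"); P2=cloud("top",D2)
for x,y in((40,65),(-45,65),(40,-60),(0,65)):
    for Q,d in((P,D),(P2,D2)):
        w=s2w(x,y); m=(np.hypot(Q[...,0]-w[0],Q[...,1]-w[1])<.008)&(d>0)&(Q[...,2]<.08)&(Q[...,2]>.05)
        print(x,y,m.sum(),np.round(np.median(Q[m][:,2])*1000,1) if m.sum() else None)
E
```

```text
[-76.99954668  -1.24264078] 15.6 [-8.61099301  2.29254365  6.16265823]
40 65 23 63.3
40 65 0 None
-45 65 26 63.1
-45 65 0 None
40 -60 18 64.0
40 -60 56 64.2
0 65 24 63.5
0 65 0 None
```

The depth readings now put the plate level at about 64 mm, so it has dropped home and the pins are stopping it. I'll retreat straight back, raise and close the gripper, and check.

Emit:
play_rows:
  increments:
    - [[15,0,0],[0,0,0],0]
    - [[30,0,0],[0,0,0],0]
    - [[30,0,-50],[0,0,0],1]
    - [[30,0,-100],[0,0,0],1]
    - [[30,-50,-108],[0,0,0],1]
    - [[30,-100,-108],[0,0,0],1]
    - [[30,-150,-108],[0,0,0],1]
    - [[30,-150,-108],[0,0,0],1]
    - [[30,-150,-108],[0,0,0],1]
    - [[30,-150,-108],[0,0,0],1]

```text
time: 16.7
ee_pos: [0.3859, -0.0262, 0.1597]
tcp_rot: [180.0, -0.0, 171.0]
wrist_force: [-0.2, 0.5, 0.0]
opening: 0.0001
grasp_force: 0.0
```

```bash
python3 - <<'E'
from h import *
o=telemetry.get_obs();print(w2s(o['ee_pos']),o['tcp_rot'],o['time'],o['opening'])
im,D=camera("top"); np.savez("top5.npz",im=im,D=D)
P=cloud("top",D)
for x,y in((45,62),(-50,62),(45,-62),(-50,-62),(50,0)):
    w=s2w(x,y); m=(np.hypot(P[...,0]-w[0],P[...,1]-w[1])<.008)&(D>0); print(x,y,m.sum(),np.round(np.median(P[m][:,2])*1000,1))
a=cv2.resize(im[195:310,255:405],None,fx=5.2,fy=5.2,interpolation=cv2.INTER_CUBIC); cv2.imwrite("pics/t5.png",a[:,:,::-1])
inc(13,-154,160,-11.5+180); inc(13,-154,95,-11.5+180)
E
```

```text
[-105.46201272 -150.96002441] [ 1.79987784e+02 -1.66466334e-02  1.70995836e+02] 16.7 8.152075640405752e-05
45 62 57 64.6
-50 62 61 63.8
45 -62 61 64.3
-50 -62 62 64.1
50 0 57 65.5
[-118.5   -3.8   -0.4] [ 1.000e-02 -4.000e-02  1.167e+01]
[-118.6   -3.8   64.6] [ 1.000e-02 -4.000e-02  1.167e+01]
```

View pics/t5.png

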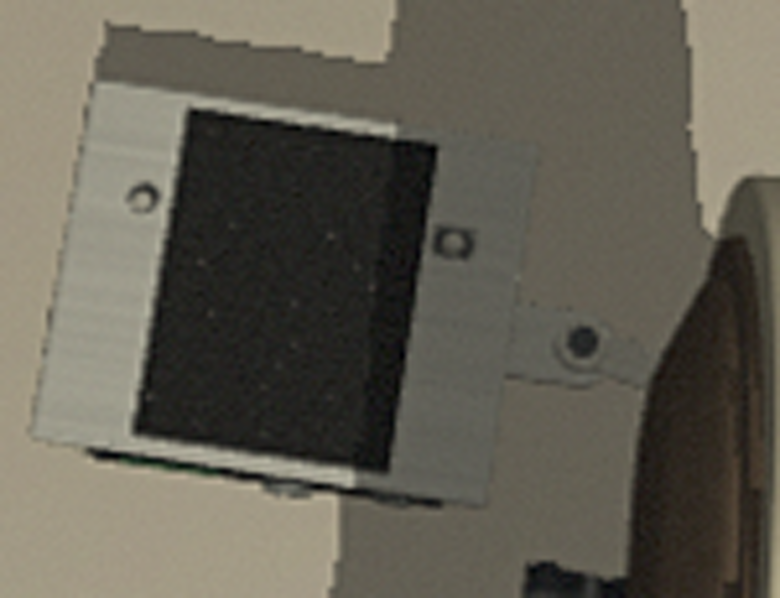

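The plate is level at 64–65 mm and both pins show through their holes, at (143,198) and (453,243), so it is home. Next is the latch. The arm goes behind the knob first, passing 140 mm above the table, clear of the 92.5 mm knob.

Emit:
play_rows:
  increments:
    - [[-40,-4,0],[0,0,8],1]
    - [[-80,-4,0],[0,0,11.7],1]
    - [[-119,-4,0],[0,0,11.7],1]
    - [[-119,-4,0],[0,0,11.7],1]
    - [[-119,-4,20],[0,0,11.7],1]
    - [[-119,-4,50],[0,0,11.7],1]
    - [[-119,-4,65],[0,0,11.7],1]
    - [[-119,-4,65],[0,0,11.7],1]
    - [[-119,-4,65],[0,0,11.7],1]

```text
time: 17.65
ee_pos: [0.5026, -0.0485, 0.0955]
tcp_rot: [180.0, -0.0, 159.4]
wrist_force: [0.3, 0.3, 0.2]
opening: -0.0003
grasp_force: 0.0
```

```bash
cat >> h.py <<'E'
def arc(t0,t1,n,base=None,off=17.5):
    o=telemetry.get_obs(); T=Ro.from_euler("xyz",o["tcp_rot"],degrees=True)
    for th in np.linspace(t0,t1,n):
        k=np.array([-5-45*np.sin(th),-104-45*np.cos(th)]); tilt=25*(th-.2)/2.94
        a=180-np.degrees(th)+tilt; u=np.array([np.cos(np.radians(a)),np.sin(np.radians(a))])
        xs,ys=k-off*u; w=np.append(s2w(xs,ys),.095)
        G=Ro.from_euler("xyz",[180,0,PSI+a],degrees=True)
        print(np.round(T.inv().apply(w-o["ee_pos"])*1000).astype(int).tolist(),np.round((T.inv()*G).as_rotvec(degrees=True)[2]),round(th,2))
E
python3 - <<'E'
from h import *
o=telemetry.get_obs();print(w2s(o['ee_pos']),o['tcp_rot'],o['time'],o['wrist_force'],o['q'])
arc(.2,1.6,16)
E
```

```text
[  13.3175757  -154.55500953] [ 1.79991558e+02 -1.32763621e-02  1.59351015e+02] 17.65 [0.32167637 0.25513692 0.15547101] [-5.51973919e+00 -1.32488322e+00 -1.35101028e+01  7.78253934e+01
  1.16142304e-02  1.51292458e+01]
[10, 1, 0] -0.0 0.2
[15, 0, 0] 4.0 0.29
[19, -1, 0] 9.0 0.39
[23, -2, 0] 14.0 0.48
[28, -2, 0] 18.0 0.57
[32, -1, 0] 23.0 0.67
[36, 0, 0] 27.0 0.76
[40, 1, 0] 32.0 0.85
[44, 2, 0] 36.0 0.95
[48, 4, 0] 41.0 1.04
[52, 7, 0] 45.0 1.13
[55, 9, 0] 50.0 1.23
[58, 12, 0] 55.0 1.32
[61, 15, 0] 59.0 1.41
[64, 18, 0] 64.0 1.51
[66, 22, 0] 68.0 1.6
```

Emit:
play_rows:
  increments:
    - [[5,0,0],[0,0,0],1]
    - [[10,1,0],[0,0,0],1]
    - [[15,0,0],[0,0,4],1]
    - [[19,-1,0],[0,0,9],1]
    - [[23,-2,0],[0,0,14],1]
    - [[28,-2,0],[0,0,18],1]
    - [[32,-1,0],[0,0,23],1]
    - [[36,0,0],[0,0,27],1]
    - [[40,1,0],[0,0,32],1]
    - [[44,2,0],[0,0,36],1]
    - [[48,4,0],[0,0,41],1]
    - [[52,7,0],[0,0,45],1]
    - [[55,9,0],[0,0,50],1]
    - [[58,12,0],[0,0,55],1]
    - [[61,15,0],[0,0,59],1]
    - [[64,18,0],[0,0,64],1]
    - [[66,22,0],[0,0,68],1]

```text
time: 19.35
ee_pos: [0.4484, -0.0051, 0.0956]
tcp_rot: [180.0, 0.0, 91.1]
wrist_force: [-0.8, -1.4, -0.4]
opening: -0.0002
grasp_force: 0.4
```

```bash
python3 - <<'E'
from h import *
o=telemetry.get_obs();print(w2s(o['ee_pos']),o['tcp_rot'],o['time'],o['wrist_force'],o['q'][5])
im,D=camera("side"); cv2.imwrite("pics/s6.png",cv2.resize(im[190:300,250:390],None,fx=5,fy=5,interpolation=cv2.INTER_CUBIC)[:,:,::-1])
arc(1.7,3.0,14)
E
```

```text
[ -47.05983293 -120.28293802] [1.79955626e+02 1.11281829e-03 9.10729433e+01] 19.35 [-0.81350991 -1.42227186 -0.39787118] 88.2719542334287
[4, 0, 1] 5.0 1.7
[9, 0, 1] 10.0 1.8
[13, 0, 1] 14.0 1.9
[17, 1, 1] 19.0 2.0
[21, 3, 1] 24.0 2.1
[25, 5, 1] 29.0 2.2
[29, 7, 1] 34.0 2.3
[33, 9, 1] 39.0 2.4
[36, 12, 1] 44.0 2.5
[39, 15, 1] 49.0 2.6
[41, 18, 1] 53.0 2.7
[43, 22, 1] 58.0 2.8
[45, 26, 1] 63.0 2.9
[47, 29, 1] 68.0 3.0
```

View pics/s6.png

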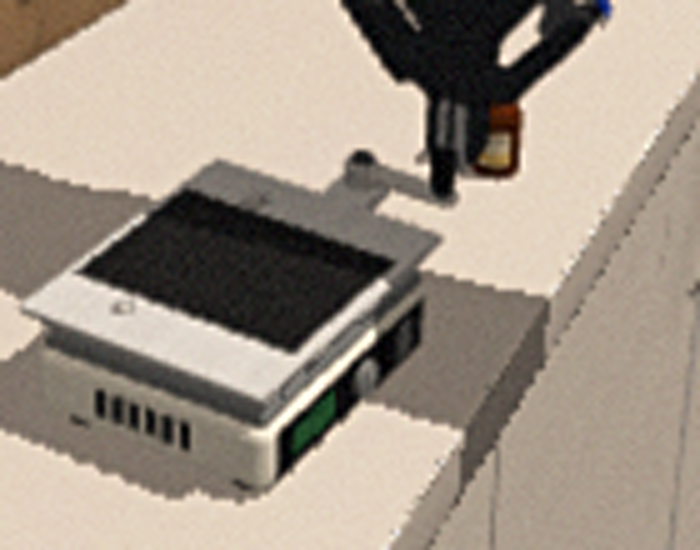

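The knob at (443,180) is in front of the finger, the arm points forward and the plate lies flat. I'll carry on round.

Emit:
play_rows:
  increments:
    - [[4,0,0],[0,0,5],1]
    - [[9,0,0],[0,0,10],1]
    - [[13,0,0],[0,0,14],1]
    - [[17,1,0],[0,0,19],1]
    - [[21,3,0],[0,0,24],1]
    - [[25,5,0],[0,0,29],1]
    - [[29,7,0],[0,0,34],1]
    - [[33,9,0],[0,0,39],1]
    - [[36,12,0],[0,0,44],1]
    - [[39,15,0],[0,0,49],1]
    - [[41,18,0],[0,0,53],1]
    - [[43,22,0],[0,0,58],1]
    - [[45,26,0],[0,0,63],1]
    - [[47,29,0],[0,0,68],1]
    - [[47,29,0],[0,0,68],1]

```text
time: 20.9
ee_pos: [0.4767, 0.0425, 0.0953]
tcp_rot: [-180.0, -0.0, 23.3]
wrist_force: [-0.0, 0.2, -0.2]
opening: -0.0002
grasp_force: 0.0
```

```bash
python3 - <<'E'
from h import *
o=telemetry.get_obs();print(w2s(o['ee_pos']),o['tcp_rot'],o['time'],o['wrist_force'],o['q'][5])
arc(3.05,3.25,5)
E
```

```text
[-26.65191525 -68.7713729 ] [-1.79990002e+02 -2.60484718e-02  2.32927534e+01] 20.9 [-0.00054271  0.18124557 -0.17136668] 161.7932084337113
[2, 0, 0] 3.0 3.05
[4, 1, 0] 5.0 3.1
[6, 1, 0] 8.0 3.15
[8, 2, 0] 10.0 3.2
[10, 2, 0] 13.0 3.25
```

Emit:
play_rows:
  increments:
    - [[2,0,0],[0,0,3],1]
    - [[4,1,0],[0,0,5],1]
    - [[6,1,0],[0,0,7],1]
    - [[7,1,0],[0,0,7],1]
    - [[7,1,0],[0,0,7],1]

```text
time: 21.4
ee_pos: [0.4825, 0.0438, 0.095]
tcp_rot: [180.0, 0.1, 16.5]
wrist_force: [-5.2, -2.7, 3.0]
opening: 0.0002
grasp_force: 2.8
```

Emit:
play_rows:
  increments:
    - [[1,0,0],[0,0,0],1]
    - [[2,0,0],[0,0,0],1]
    - [[2,0,0],[0,0,0],1]

```text
time: 21.7
ee_pos: [0.483, 0.044, 0.0949]
tcp_rot: [180.0, 0.3, 16.5]
wrist_force: [-12.9, -5.9, 7.4]
opening: 0.0001
grasp_force: 7.1
```

The force has climbed to 13 N with almost no motion, so the latch is at its stop. I'll back off, go up and away, and check.

Emit:
play_rows:
  increments:
    - [[-20,0,0],[0,0,0],1]
    - [[-30,0,-20],[0,0,0],1]
    - [[-30,0,-70],[0,0,0],1]
    - [[-60,40,-110],[0,0,0],1]
    - [[-70,90,-110],[0,0,0],1]
    - [[-70,140,-110],[0,0,0],1]
    - [[-70,190,-110],[0,0,0],1]
    - [[-70,190,-110],[0,0,0],1]
    - [[-70,190,-110],[0,0,0],1]

```text
time: 22.6
ee_pos: [0.4713, -0.1587, 0.2045]
tcp_rot: [-180.0, 0.0, 16.3]
wrist_force: [0.1, 0.5, 0.2]
opening: -0.0001
grasp_force: 0.0
```

```bash
python3 - <<'E'
from h import *
o=telemetry.get_obs();print(o['time'],o['wrist_force'],o['ee_pos'])
im,D=camera("top"); P=cloud("top",D)
for x,y in((45,62),(-50,62),(45,-62),(-50,-62),(50,0)):
    w=s2w(x,y); m=(np.hypot(P[...,0]-w[0],P[...,1]-w[1])<.008)&(D>0); print(np.round(np.median(P[m][:,2])*1000,1),end=" ")
a=cv2.resize(im[195:310,255:405],None,fx=5.2,fy=5.2,interpolation=cv2.INTER_CUBIC); cv2.imwrite("pics/t7.png",a[:,:,::-1])
m=(P[...,2]>.084)&(P[...,2]<.1)&(D>0)&(np.hypot(P[...,0]-.4925,P[...,1]-.0043)<.06)
p=np.median(P[m],0); print(m.sum(),p,w2s(p)-w2s([.4925,.0043]))
E
```

```text
22.6 [0.08704636 0.45252106 0.18881847] [ 0.47132877 -0.15872431  0.20454008]
64.1 64.0 63.7 64.2 65.5 47 [0.49861208 0.04807853 0.09094311] [-0.88878001 44.1941968 ]
```

View pics/t7.png

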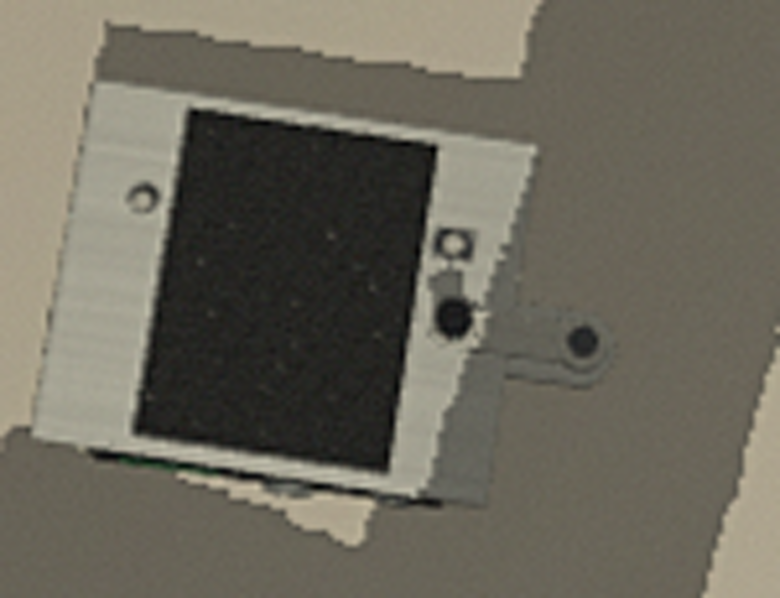

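The knob at (454,317) points straight left of the hub at (583,341), over the plate's edge. The plate is flat with both pins showing, and the robot is clear.

```bash
python3 -c "
from workcell import workorder
print(workorder.job_done())"
```

```text
the job is handed in; nothing more can be done
None
```

The platform is flat and home on both pins, the latch is swung round to its stop over the platform's edge, and the job was handed in at about 23 s; no verdict came back.

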